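Open the slide-lid pigment case

ROBOT

A 6-joint arm with a two-finger parallel gripper is mounted at the origin on the work surface. World frame = base frame: x ahead of the robot, y to its left, z up, the work surface at z = 0. Lengths are in mm, angles in rad, forces in N, time in s.
With the tool pointing down it reaches from about 275 to 1000 mm from the base axis. Payload 8.4 kg.
Tool frame: the origin (TCP) lies at the very end of the fingers, on their centre line; the grasp point (between the pads) lies 19 mm behind it; z points along the fingers, x is the direction in which the jaws open and shut, and the axes are right-handed (so a half turn about z gives the same grasp; the last joint's range is limited). The gripper opens to 85 mm and grips with 20 to 120 N. Pads are 22 mm wide; open, the fingers measure 114 mm over their backs; the gripper's body (76 mm by 85 mm) begins 54 mm behind the grasp point. The pads swing forward as they close: fully open they stand 13 mm farther back than shut.
Start: joints at [1.302, 0.353, 1.633, -0, 1.155, -0.002], TCP at [164.777, 602.89, 231.281] pointing down, gripper open.
Joint ranges: [-2.63, 2.63], [-0.92, 2.1], [0.06, 2.66], [-1.3, 4.44], [0, 2.69], [-3.02, 3.02]. Speed limits (rad/s): [2.22, 2.22, 2.79, 3.14, 3.14, 3.14].

INTERFACE

Orientations are given as [roll, pitch, yaw] about the fixed x, y, z axes, in that order (R = Rz(yaw) Ry(pitch) Rx(roll)).
In Python, from rig import r gives the robot as it stands.
- The arm moves only by the tool arm_command, never from a script. Its argument "targets" is a list of rows, each a list of 6 numbers: the shift along the tool's x, y, z in m, then the turn, a rotation vector about the tool's x, y, z in rad. A call has 1 to 20 rows; each row shifts and turns the commanded pose from where the row before left it, along the tool's axes as they then stand; what a row does not reach is not made up. A row lasts 1/12 s, in which the tool goes at most 41.7 mm and 7.16 degrees, less where a joint would pass 70% of its speed; a pose out of reach is approached as far as the arm can. A call is refused whole if a number of a shift passes 0.0417 or a number of a turn 0.125, either way. A call with a gripper value outside its range is refused whole. "fingers" is the finger opening in m, from 0 to 0.0854, set as the call begins (left out, the last holds). The fingers move at their own pace and stop on an object; "squeeze" is the grip in N (left out, the last holds). Time passes only in rows, so rows that do not move let the fingers close. It gives the time, the measured TCP pose, the force and the opening at its end, in the units of the state.
- r.sense(): the state, without advancing time (a new reading comes with each control period).
- r.grab_frame(name): name is "side" or "top" or "wrist"; returns a dict with "image" (400x640x3 uint8, blue, green, red), "fx", "fy", "cx", "cy" (pixels), "xyz" and "orientation" of the camera in the world. Camera axes: x right, y down, z forward; pixel columns grow to the right and rows downward; lengths in mm; the calibration is good to about 2 mm. A picture is of the moment at which its call begins. There is no depth.
- r.sign_off(): hands the job in, once; it reports no verdict.
The state is a dict: "clock": time; "qpos": joint angles; "qvel": joint speeds; "joint_efforts": joint torques, N m; "eef_pos": TCP position; "tcp_rot": TCP orientation; "contact_force": force on the tool from outside, world axes, zero at the start; "wrist_torque": the same for the moment, N m; "opening": opening from 0.0 (shut) to 1.0 (fully open).
Only numpy, scipy, OpenCV 4.12 (cv2) and the standard library are available. Lean on these libraries where they do the work, as an engineer would, in place of code of your own. Each camera call takes 0.05 s, during which the arm holds its last target.

TASK

Open the pigment case: press in the snap tab on its lid and, keeping the tab pressed at first so that its hook passes under the rim, push the lid along its grooves, away from the tab end, until it is off the case and lies flat on the table beyond the case's open front end. Only press and push, with light force: do not pinch, force or lift the lid, and leave the jars, bottle, bowl, brush, stylus and comb where they are.

Things in the scene. Friction and masses are not known exactly. Their poses are not given: they have to be found in the camera images.
- case: Pigment case, fixed on the table: shallow white plastic box 216 mm long (its x), 150 wide (its y), 33.5 high. Origin: centre of its underside; z up; +x is the way the lid slides off. Lips along both long sides (tops 33.5 mm high, 11 mm wide) hold the lid down in grooves: it can only slide. Inside, pots of pigment up to 19 mm high in the front part; the rear part is empty.
- case_front (a point): Middle of the top of the case's front (+x) end wall, on its outer face. This wall is only 24 mm high, so that end is open above it and the lid slides out over it and drops to the table beyond. The point's axes are the case's.
- case_rim (a point): Middle of the top of the rim across the case's rear (-x) end, 9 mm wide along x, 33.5 mm high. The rear end of the snap tab passes under it and its hook stands up behind it, which stops the lid. The point's axes are the case's.
- lid: Sliding lid: grey plastic plate 204 mm long (its x), 141 wide, 4 thick, about 0.13 kg with its tab. Origin: centre of its underside; z up; +x the way it slides off. Shut: origin above the case's origin, 24 mm above the table, 2 mm of play along x. Off the case and flat on the table: origin at table height and 223 mm or more ahead of the case's origin (the hook reaches 13 mm behind the plate).
- tab_pad (a point): Middle of the top of the snap tab's thumb pad: a ribbed grey block 34 mm long (x) by 40 wide (y) standing on the rear part of the lid, 77 mm behind (-x of) the lid's origin; its top is 40 mm above the table when shut (16 mm above the lid's underside). Press here, straight down. The point's axes are the lid's, tilting with the tab.
- push_ridge (a point): Middle of the top edge, on the rear (-x) face, of the ridge along the pad's front edge, 17 mm ahead of the pad's middle: 40 mm wide, 6 thick, 9 higher than the pad (top 49 mm above the table when shut). Push here in +x with a fingertip. Once the hook is past the rim ride just above the pad: bearing down only drags. Near the end the front tips to the table and the ridge sinks 6 mm.
- snap_tab (a joint): Angle (rad) the tab is pressed in (down): 0 at rest, 0.10 at its stop. It is a springy tongue of the lid, hinged 51 mm ahead of the pad's middle. At 0.045 (pad 2.3 mm down, 4 N) the hook is below the rim and the lid can slide; stop at 5 mm, 7.5 N. It springs back when let go: keep it pressed while the lid moves its first 20 mm; from there the hook is past the rim.
- jar_small: Closed glass jar, radius 29 mm, 64 mm high; origin at the centre of its underside. Leave it alone.
- jar_tall: Glass jar with three brushes standing in it, radius 36 mm, jar 95 mm and brushes 240 mm high; origin at the centre of its underside. Leave it alone.
- squeeze_bottle: Yellow plastic bottle, radius 20 mm, 115 mm high; origin at the centre of its underside. Leave it alone.
- mixing_bowl: White bowl, rim radius 42 mm, 38 mm high; origin at the centre of its underside. Leave it alone.
- brush: Paint brush lying on the table along its x, 185 mm long, 12 mm high; origin under its middle. Leave it alone.
- stylus: Wooden-handled steel stylus lying on the table along its x, 145 mm long, 12 mm high; origin on the table under the handle. Leave it alone.
- comb: Marbling comb lying on the table: wooden bar 200 mm long (its y), 22 mm wide, 12 mm high, steel pins to 46 mm on its +x side; origin under the middle of the bar. Leave it alone.

How it is judged:
By the outcome, as a careful person would: the job done as asked, in the order asked, and still so for the second after the job is handed in, with the robot touching nothing.
It also fails if it takes over 45 s, if anything falls off the work surface, if the arm or the gripper's body presses on something with over 40 N, if the wrist force passes 120 N, or if a joint passes its speed limit or range.

## Working session

There is one attempt and no reset: what is moved stays moved. The work goes in short steps, Python scripts to look and compute and a tool call to move; the robot and the scene stay as the last step left them, time stands still between calls to the robot, and variables do not carry over. Pictures are saved under pics/ and viewed, and the job is handed in when it is done.

Besides the shell and the picture viewer there is one more tool, called after "Request:" as name(argument=value, ...) on one line, values as JSON. arm_command: Moves the arm, as the interface text tells. Its arguments: {"type":"object","properties":{"targets":{"type":"array"},"fingers":{"type":"number"},"squeeze":{"type":"number"}},"required":["targets"]}

```bash
ls; mkdir -p pics; python3 - <<'E'
from rig import r
import cv2
for n in ["top","side","wrist"]:
    f=r.grab_frame(n); cv2.imwrite(f"pics/{n}0.png",f["image"]); print(n,{k:v for k,v in f.items() if k!="image"})
print(r.sense())
E
```

```text
pics
top {'fx': 457.40556260416935, 'fy': 457.40556260416935, 'cx': 315.7699855205849, 'cy': 194.32052192849233, 'xyz': array([ 392.91617099,   31.89526208, 1565.08130734]), 'orientation': array([-3.01513346,  0.00452334, -1.585777  ])}
side {'fx': 396.7771682533791, 'fy': 396.7771682533791, 'cx': 327.60648815380154, 'cy': 200.30410401913312, 'xyz': array([255.22621905, 703.29722268, 985.41333015]), 'orientation': array([-2.43330755,  0.01196731, -2.68938177])}
wrist {'fx': 318.0814408672968, 'fy': 318.0814408672968, 'cx': 320.96164524354737, 'cy': 199.38437136146285, 'xyz': array([101.45908289, 621.44946554, 372.91936964]), 'orientation': array([2.88073641e+00, 2.44973413e-04, 1.30418391e+00])}
{'clock': 0.15, 'qpos': array([ 1.30160534e+00,  3.53465741e-01,  1.63390983e+00,  1.44356568e-05,
        1.15521064e+00, -2.37946666e-03]), 'qvel': array([-6.90118590e-04, -1.78364239e-03, -3.18917367e-03,  9.32662461e-04,
        1.65200652e-05, -3.52823129e-04]), 'joint_efforts': array([ 1.54188028e-04, -6.05635071e+01, -3.42338812e+01, -9.39666256e-05,
        6.17690821e-03,  2.33321219e-05]), 'eef_pos': array([164.67998593, 602.5673918 , 230.77159449]), 'tcp_rot': array([-3.14157709e+00,  9.93526780e-04,  1.30397898e+00]), 'contact_force': array([ 0.7867884, -0.2486391,  0.602423 ]), 'wrist_torque': array([-0.02200013, -0.02324766,  0.01262742]), 'opening': 0.9999001643016303}
```

View pics/top0.png

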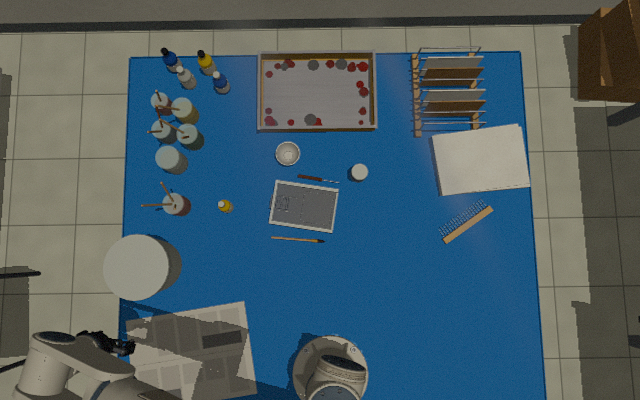

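View pics/side0.png

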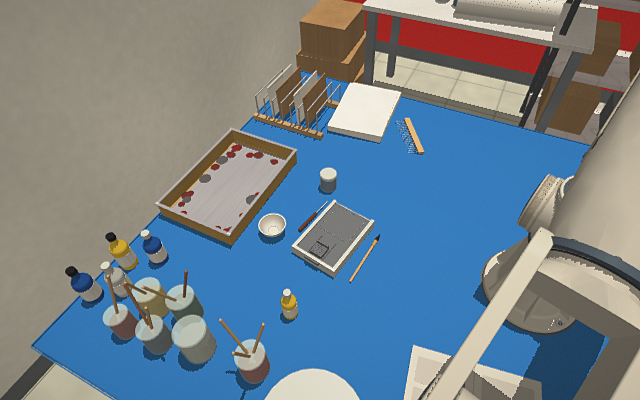

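View pics/wrist0.png

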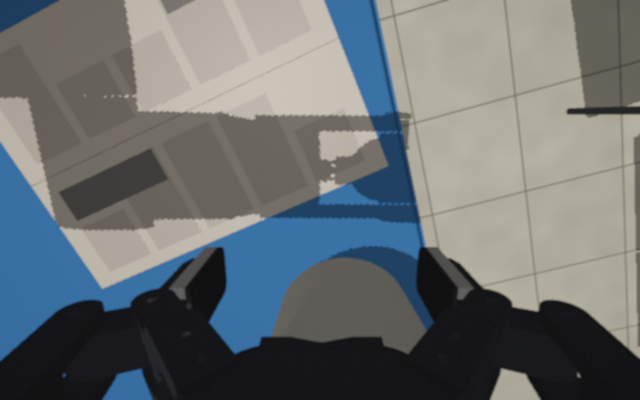

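The top view shows the case around (304,206), with the tab at its left end near (282,203), so the lid slides to the image right (world −y). The area beyond the front is clear: the jar is at (359,172) and the comb starts at x≈440. Next I'll measure the case.

```bash
cat > h.py <<'E'
import numpy as np, cv2
from scipy.spatial.transform import Rotation as R
def ray(f,uv):
    d=np.array([(uv[0]-f['cx'])/f['fx'],(uv[1]-f['cy'])/f['fy'],1.0])
    return np.array(f['xyz']),R.from_euler('xyz',f['orientation']).as_matrix()@d
def plane(f,uv,z):
    o,d=ray(f,uv); return o+d*(z-o[2])/d[2]
def proj(f,p):
    c=R.from_euler('xyz',f['orientation']).as_matrix().T@(np.array(p)-f['xyz'])
    return np.array([f['cx']+f['fx']*c[0]/c[2],f['cy']+f['fy']*c[1]/c[2]])
def two(f1,a,f2,b):
    o1,d1=ray(f1,a);o2,d2=ray(f2,b)
    t=np.linalg.lstsq(np.c_[d1,-d2],o2-o1,rcond=None)[0]
    p,q=o1+t[0]*d1,o2+t[1]*d2
    return (p+q)/2,np.linalg.norm(p-q)
E
python3 - <<'E'
from rig import r
from h import *
top=r.grab_frame("top");side=r.grab_frame("side")
for n,f,roi in(("top",top,(255,170,350,245)),("side",side,(285,195,385,280))):
    x0,y0,x1,y1=roi
    im=f['image'][y0:y1,x0:x1]; hsv=cv2.cvtColor(im,cv2.COLOR_BGR2HSV)
    m=(hsv[...,1]<60).astype(np.uint8)*255
    cs,_=cv2.findContours(m,cv2.RETR_EXTERNAL,cv2.CHAIN_APPROX_NONE)
    c=max(cs,key=cv2.contourArea); ar=cv2.contourArea(c)
    ap=cv2.approxPolyDP(c,4,True)[:,0]+[x0,y0]
    rc=cv2.minAreaRect(c)
    b=cv2.boxPoints(rc)+[x0,y0]
    print(n,ar,ap.tolist(),b.round(1).tolist())
    if n=="top":
        P=np.array([plane(f,p,33.5)for p in b]); print(P.round(1)); print(P.mean(0)); 
        for i in range(4): e=P[(i+1)%4]-P[i]; print(np.linalg.norm(e),np.degrees(np.arctan2(e[1],e[0])))
    s=cv2.resize(f['image'][y0:y1,x0:x1],None,fx=7,fy=7,interpolation=cv2.INTER_CUBIC)
    cv2.imwrite(f"pics/{n}_crop.png",s)
E
```

```text
top 2774.5 [[275, 181], [269, 223], [332, 232], [338, 189]] [[266.8, 223.0], [273.4, 179.0], [338.5, 188.8], [331.9, 232.8]]
[[493.3 201.2  33.5]
 [642.3 178.6  33.5]
 [605.4 -41.1  33.5]
 [457.4 -16.   33.5]]
[549.61489093  80.69764604  33.5       ]
150.6383894521196 -8.635229532698908
222.83755902776053 -99.51504726335969
150.12046219488775 170.34115931946468
220.1483066175481 80.61524943799994
side 3331.5 [[335, 200], [292, 245], [294, 253], [333, 277], [374, 221]] [[288.7, 248.8], [334.8, 190.0], [376.5, 222.7], [330.3, 281.5]]
```

View pics/top_crop.png

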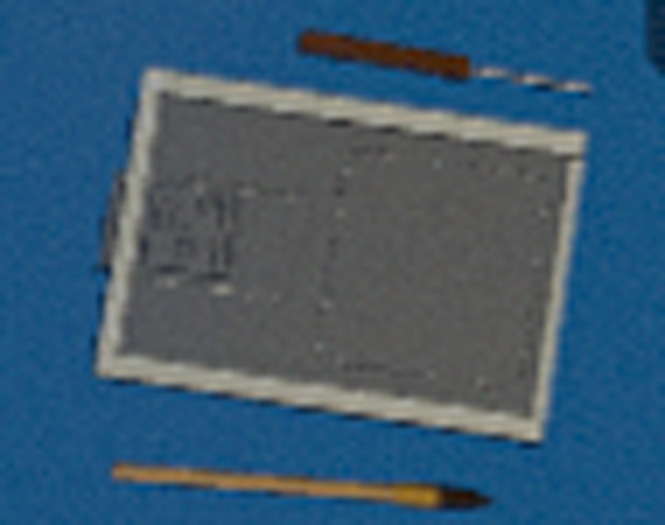

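View pics/side_crop.png

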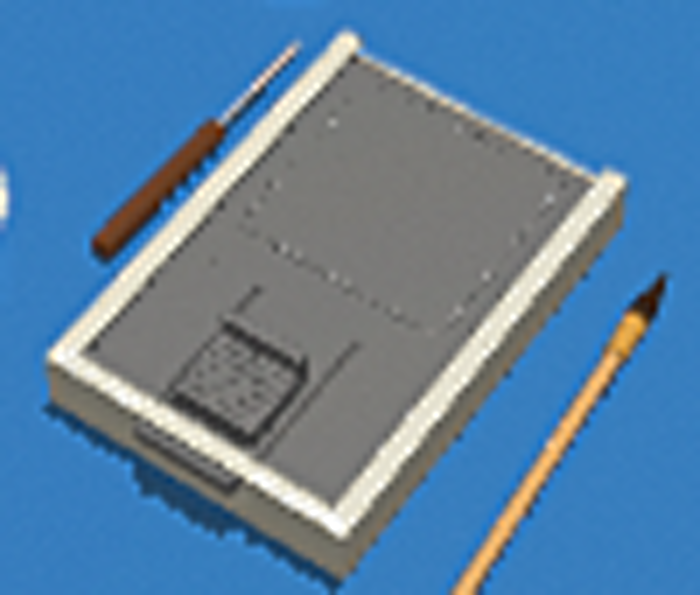

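```bash
python3 - <<'E'
from rig import r
from h import *
top=r.grab_frame("top");side=r.grab_frame("side")
g=lambda u,v,x0,y0:((u+.5)/7-.5+x0,(v+.5)/7-.5+y0)
T=[g(147,70,255,170),g(97,376,255,170),g(540,441,255,170),g(587,134,255,170)]
S=[g(48,357,285,195),g(343,537,285,195),g(625,183,285,195),g(348,32,285,195)]
# order TL(far rear), BL(near rear), BR(near front), TR(far front); 
P=[]; Q=[]
for a,b in zip(T,[S[0],S[1],S[2],S[3]]):
    P.append(plane(top,a,33.5)); Q.append(plane(side,b,33.5)); print(P[-1].round(1),Q[-1].round(1),[np.round(x,1) for x in two(top,a,side,b)])
for P in (np.array(P),np.array(Q)):
    print(P.mean(0).round(1),[(round(np.linalg.norm(P[(i+1)%4]-P[i]),1),round(np.degrees(np.arctan2(*(P[(i+1)%4]-P[i])[1::-1])),2)) for i in range(4)])
# pad & ridge side corners: pad top
for nm,u,z in(("ridge L top",(225,320),49),("ridge R top",(306,360),49),("pad rear L",(172,392),40),("pad rear R",(245,435),40)):
    print(nm,plane(side,g(*u,285,195),z).round(1))
E
```

```text
[640.2 171.4  33.5] [641.  173.9  33.5] [array([641.5, 172. ,  30.4]), np.float64(1.5)]
[492.4 195.9  33.5] [495.2 198.1  33.5] [array([494.1, 196.6,  31.5]), np.float64(3.2)]
[458.1 -15.4  33.5] [460.  -11.9  33.5] [array([459.6, -15.2,  29.5]), np.float64(2.6)]
[605.6 -41.   33.5] [604.8 -38.6  33.5] [array([606. , -41.1,  30.2]), np.float64(0.1)]
[549.1  77.8  33.5] [(np.float64(149.9), np.float64(170.59)), (np.float64(214.1), np.float64(-99.2)), (np.float64(149.7), np.float64(-9.83)), (np.float64(215.2), np.float64(80.74))]
[550.2  80.4  33.5] [(np.float64(147.8), np.float64(170.59)), (np.float64(212.9), np.float64(-99.5)), (np.float64(147.2), np.float64(-10.43)), (np.float64(215.5), np.float64(80.33))]
ridge L top [578.2 135.5  49. ]
ridge R top [539.7 138.9  49. ]
pad rear L [584.6 170.8  40. ]
pad rear R [548.8 176.3  40. ]
```

Both views agree: case centre is about (550, 79), +x direction about −99.4°. I'll raise the arm, close the fingers and travel above the tall brushes.

Request:
arm_command(targets=[[0, 0, -0.033, 0, 0, 0], [0, 0, -0.033, 0, 0, 0], [0, 0, -0.033, 0, 0, 0], [0, 0, -0.033, 0, 0, 0], [-0.021, 0.0315, 0, 0, 0, 0], [-0.021, 0.0315, 0, 0, 0, 0], [-0.021, 0.0315, 0, 0, 0, 0], [-0.021, 0.0315, 0, 0, 0, 0], [-0.021, 0.0315, 0, 0, 0, 0], [-0.021, 0.0315, 0, 0, 0, 0], [-0.021, 0.0315, 0, 0, 0, 0], [-0.021, 0.0315, 0, 0, 0, 0], [-0.021, 0.0315, 0, 0, 0, 0], [-0.021, 0.0315, 0, 0, 0, 0], [-0.021, 0.0315, 0, 0, 0, 0], [-0.021, 0.0315, 0, 0, 0, 0], [-0.021, 0.0315, 0, 0, 0, 0], [-0.021, 0.0315, 0, 0, 0, 0], [-0.021, 0.0315, 0, 0, 0, 0], [-0.021, 0.0315, 0, 0, 0, 0]], fingers=0, squeeze=20)

```text
clock: 2.02
eef_pos: [563.3, 144.2, 363.4]
tcp_rot: [3.141, -0.0, 1.304]
contact_force: [1.5, 0.5, 0.6]
opening: 0.001
```

Request:
arm_command(targets=[[0, 0, 0.03, 0, 0, 0.122], [0, 0, 0.03, 0, 0, 0.122], [0, 0, 0.03, 0, 0, 0.122], [0, 0, 0.03, 0, 0, 0.122], [0, 0, 0.03, 0, 0, 0.122], [0, 0, 0.03, 0, 0, 0.122], [0, 0, 0.01, 0, 0, 0.122], [0, 0, 0.01, 0, 0, 0.122], [0, 0, 0, 0, 0, 0.122], [0, 0, 0, 0, 0, 0.122], [0, 0, 0, 0, 0, 0.122], [0, 0, 0, 0, 0, 0.122], [0, 0, 0, 0, 0, 0]])

```text
clock: 3.1
eef_pos: [562.4, 145.9, 163.2]
tcp_rot: [3.142, 0.0, -0.166]
contact_force: [-0.1, 0.2, -0.2]
opening: 0.001
```

```bash
python3 - <<'E'
from rig import r
from h import *
f=r.grab_frame("wrist"); im=f['image'].copy()
c=np.array([550,78.8]);a=np.radians(-99.4);u=np.array([np.cos(a),np.sin(a)]);v=np.array([-u[1],u[0]])
W=lambda x,y,z:[*(c+x*u+y*v),z]
for p in[W(-94,20,40),W(-94,-20,40),W(-60,-20,49),W(-60,20,49),W(-108,75,33.5),W(-108,-75,33.5),W(-77,0,40)]:
    q=proj(f,p);print(q.round(1)); cv2.circle(im,(int(round(q[0])),int(round(q[1]))),3,(0,0,255),1)
cv2.imwrite("pics/w1.png",im)
s=r.sense(); d=s['eef_pos'][:2]-c; print(d@u,d@v,s['eef_pos'])
E
```

```text
[344.1 165.1]
[296.4 165.2]
[296.5 207.1]
[344.1 207. ]
[408.7 147.5]
[231.8 147.7]
[320.3 185. ]
-68.24713003053007 1.2330534280326282 [562.36302437 145.92932896 163.28080777]
```

View pics/w1.png

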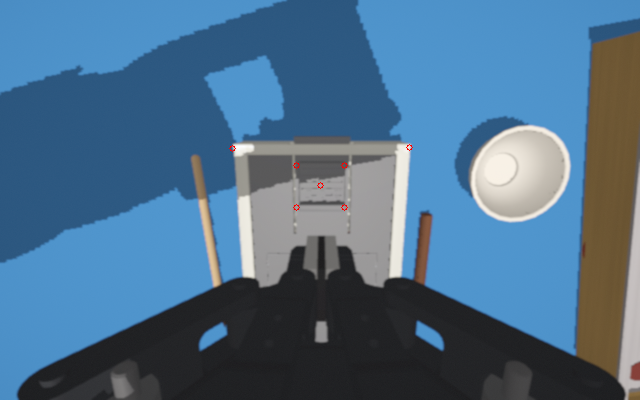

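```bash
python3 - <<'E'
import cv2
im=cv2.imread("pics/w1.png")[130:280,225:415]
cv2.imwrite("pics/w1z.png",cv2.resize(im,None,fx=4,fy=4,interpolation=cv2.INTER_NEAREST))
E
```

```text
(no output)
```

View pics/w1z.png

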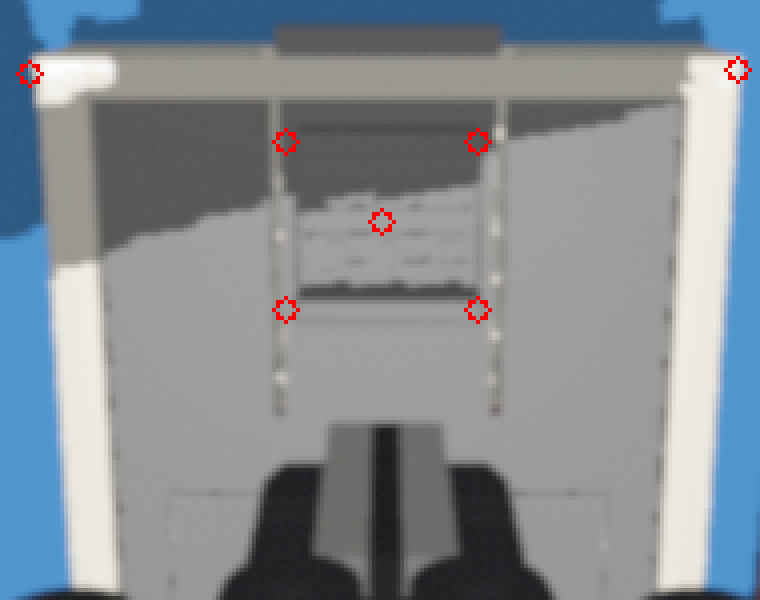

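The wrist view agrees to 2–3 mm. The ridge edge is at row ~205 and the tab is centred at column ~322, so the case sits about 2.7 mm further back than estimated and the finger is laterally right. I'll shift 7.5 mm to the rear and descend.

Request:
arm_command(targets=[[0, -0.0075, 0.02, 0, 0, 0], [0, 0, 0.03, 0, 0, 0], [0, 0, 0.03, 0, 0, 0], [0, 0, 0.02, 0, 0, 0], [0, 0, 0.01, 0, 0, 0], [0, 0, 0.006, 0, 0, 0], [0, 0, 0, 0, 0, 0], [0, 0, 0, 0, 0, 0]])

```text
clock: 3.82
eef_pos: [564.2, 153.5, 48.1]
tcp_rot: [-3.141, -0.001, -0.159]
contact_force: [-0.8, -0.5, 0.4]
opening: 0.001
```

```bash
python3 - <<'E'
from rig import r
import cv2
f=r.grab_frame("side")["image"]; cv2.imwrite("pics/s2.png",cv2.resize(f[190:290,280:390],None,fx=6,fy=6,interpolation=cv2.INTER_CUBIC))
s=r.sense();print(s['eef_pos'],s['contact_force'])
E
```

```text
[564.48993326 153.52337487  48.46731112] [-0.01332804 -0.15270573 -0.19965374]
```

View pics/s2.png

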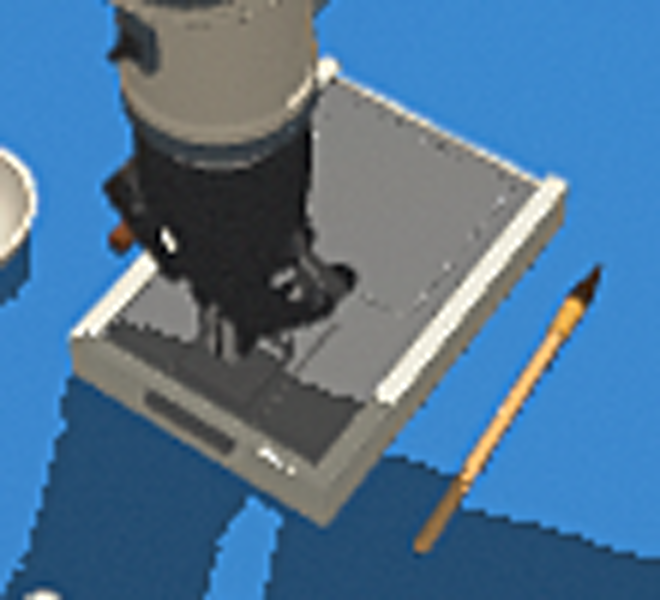

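The side view shows the fingertip at (235,345), over the pad and behind the ridge, with no force. I'll press in small steps.

Request:
arm_command(targets=[[0, 0, 0.002, 0, 0, 0], [0, 0, 0.002, 0, 0, 0], [0, 0, 0.002, 0, 0, 0], [0, 0, 0.001, 0, 0, 0], [0, 0, 0, 0, 0, 0], [0, 0, 0, 0, 0, 0]])

```text
clock: 4.37
eef_pos: [563.5, 153.3, 40.3]
tcp_rot: [3.142, 0.0, -0.16]
contact_force: [-0.3, 0.3, -0.2]
opening: 0.002
```

Request:
arm_command(targets=[[0, 0, 0.001, 0, 0, 0], [0, 0, 0.001, 0, 0, 0], [0, 0, 0, 0, 0, 0], [0, 0, 0, 0, 0, 0]])

```text
clock: 4.7
eef_pos: [563.9, 153.5, 38.6]
tcp_rot: [-3.141, -0.001, -0.16]
contact_force: [-0.0, 1.6, 3.8]
opening: 0.001
```

Request:
arm_command(targets=[[0, 0, 0.001, 0, 0, 0], [0, 0, 0.0005, 0, 0, 0], [0, 0, 0, 0, 0, 0], [0, 0, 0, 0, 0, 0]])

```text
clock: 5.03
eef_pos: [564.0, 153.6, 37.2]
tcp_rot: [-3.141, -0.001, -0.16]
contact_force: [-0.6, 1.8, 6.9]
opening: -0.002
```

About 6.9 N at 3 mm of travel, which is past the release angle and short of the stop. I'll push gently.

Request:
arm_command(targets=[[0, 0.001, 0, 0, 0, 0], [0, 0.001, 0, 0, 0, 0], [0, 0.001, 0, 0, 0, 0], [0, 0.001, 0, 0, 0, 0], [0, 0.001, 0, 0, 0, 0], [0, 0.001, 0, 0, 0, 0], [0, 0, 0, 0, 0, 0]])

```text
clock: 5.62
eef_pos: [563.4, 147.5, 37.3]
tcp_rot: [-3.141, -0.001, -0.16]
contact_force: [0.9, 1.9, 7.1]
opening: 0.0
```

Request:
arm_command(targets=[[0, 0.0015, 0, 0, 0, 0], [0, 0.0015, 0, 0, 0, 0], [0, 0.0015, 0, 0, 0, 0], [0, 0.0015, 0, 0, 0, 0], [0, 0, 0, 0, 0, 0]])

```text
clock: 6.03
eef_pos: [562.4, 141.5, 37.3]
tcp_rot: [-3.141, -0.002, -0.16]
contact_force: [-0.0, 0.7, 5.9]
opening: 0.004
```

```bash
python3 - <<'E'
from rig import r
import cv2
f=r.grab_frame("wrist")["image"]; cv2.imwrite("pics/w3.png",f)
f=r.grab_frame("side")["image"]; cv2.imwrite("pics/s3.png",cv2.resize(f[190:290,280:390],None,fx=6,fy=6,interpolation=cv2.INTER_CUBIC))
s=r.sense();print(s['eef_pos'],s['contact_force'])
E
```

```text
[562.40775762 141.56883644  37.28957078] [0.83438771 1.61121283 5.97970156]
```

View pics/w3.png

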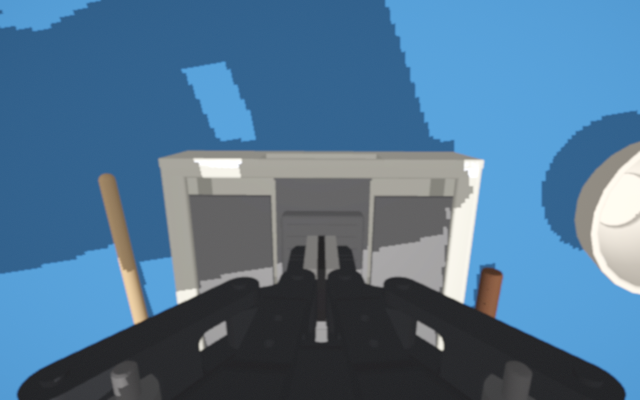

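View pics/s3.png

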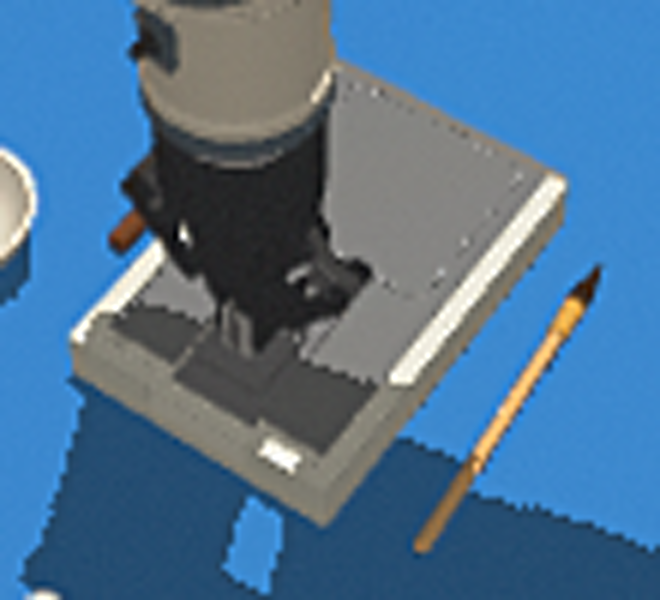

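The lid has slid about 10 mm: the wrist view shows a gap at rows 178–195, and the hook has gone from outside the rim. I'll keep the tab pressed well past 20 mm.

Request:
arm_command(targets=[[0, 0.0015, 0, 0, 0, 0], [0, 0.002, 0, 0, 0, 0], [0, 0.002, 0, 0, 0, 0], [0, 0.002, 0, 0, 0, 0], [0, 0.002, 0, 0, 0, 0], [0, 0.002, 0, 0, 0, 0], [0, 0.002, 0, 0, 0, 0], [0, 0.002, 0, 0, 0, 0], [0, 0.002, 0, 0, 0, 0], [0, 0, 0, 0, 0, 0]])

```text
clock: 6.97
eef_pos: [559.6, 124.1, 37.3]
tcp_rot: [-3.141, -0.001, -0.16]
contact_force: [-0.1, 0.7, 6.2]
opening: -0.001
```

```bash
python3 - <<'E'
from rig import r
import cv2
f=r.grab_frame("wrist")["image"]; cv2.imwrite("pics/w4.png",f)
E
```

```text
(no output)
```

View pics/w4.png

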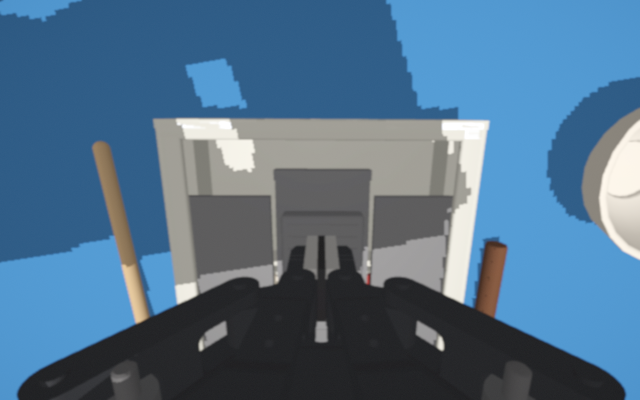

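The hook end (row ~170) is clear of the rim's inner edge (row ~140). I'll raise the finger just above the pad and push on the ridge only.

Request:
arm_command(targets=[[0, 0, -0.002, 0, 0, 0], [0, 0, -0.0025, 0, 0, 0], [0, 0, 0, 0, 0, 0], [0, 0.003, 0, 0, 0, 0], [0, 0.004, 0, 0, 0, 0], [0, 0.005, 0, 0, 0, 0], [0, 0.005, 0, 0, 0, 0], [0, 0.005, 0, 0, 0, 0], [0, 0.005, 0, 0, 0, 0], [0, 0.005, 0, 0, 0, 0], [0, 0.004, 0, 0, 0, 0], [0, 0.003, 0, 0, 0, 0], [0, 0, 0, 0, 0, 0]])

```text
clock: 8.1
eef_pos: [552.5, 85.0, 41.3]
tcp_rot: [3.141, 0.0, -0.161]
contact_force: [0.3, 0.4, 0.2]
opening: 0.006
```

Request:
arm_command(targets=[[0, 0.003, 0, 0, 0, 0], [0, 0.005, 0, 0, 0, 0], [0, 0.005, 0, 0, 0, 0], [0, 0.005, 0, 0, 0, 0], [0, 0.005, 0, 0, 0, 0], [0, 0.005, 0, 0, 0, 0], [0, 0.005, 0, 0, 0, 0], [0, 0.005, 0, 0, 0, 0], [0, 0.005, 0, 0, 0, 0], [0, 0.005, 0, 0, 0, 0], [0, 0.005, 0, 0, 0, 0], [0, 0.004, 0, 0, 0, 0], [0, 0.003, 0, 0, 0, 0]])

```text
clock: 9.18
eef_pos: [543.0, 25.9, 41.3]
tcp_rot: [3.142, -0.0, -0.16]
contact_force: [0.6, 1.0, 0.2]
opening: -0.001
```

```bash
python3 - <<'E'
from rig import r
import cv2
f=r.grab_frame("wrist")["image"]; cv2.imwrite("pics/w5.png",f)
f=r.grab_frame("side")["image"]; cv2.imwrite("pics/s5.png",cv2.resize(f[150:290,280:420],None,fx=4,fy=4,interpolation=cv2.INTER_CUBIC))
s=r.sense();print(s['eef_pos'],s['contact_force'])
E
```

```text
[542.98393201  25.94776559  41.29631334] [-0.6947271   0.97048078  0.57795803]
```

View pics/w5.png

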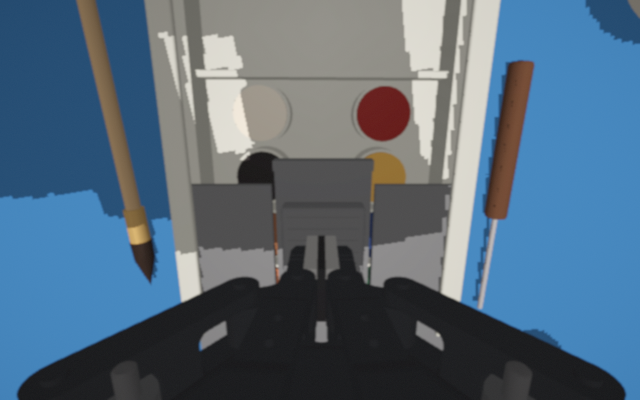

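View pics/s5.png

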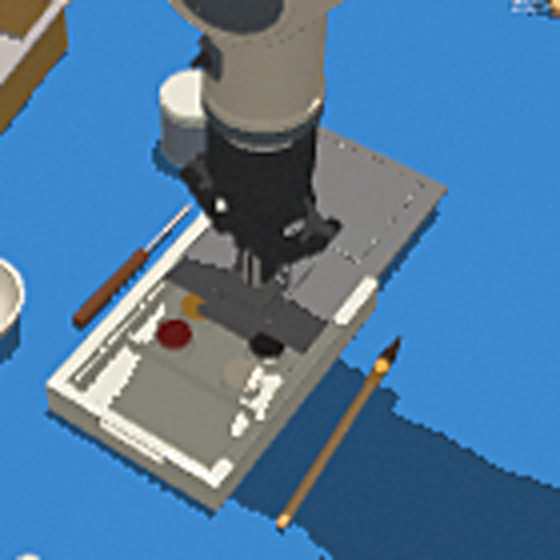

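The lid is about 129 mm out, the force is tiny and the wide track is clear. I'll continue.

Request:
arm_command(targets=[[0, 0.003, 0, 0, 0, 0], [0, 0.005, 0, 0, 0, 0], [0, 0.005, 0, 0, 0, 0], [0, 0.005, 0, 0, 0, 0], [0, 0.005, 0, 0, 0, 0], [0, 0.005, 0, 0, 0, 0], [0, 0.005, 0, 0, 0, 0], [0, 0.005, 0, 0, 0, 0], [0, 0.004, 0, 0, 0, 0], [0, 0.003, 0, 0, 0, 0], [0, 0, 0, 0, 0, 0]])

```text
clock: 10.2
eef_pos: [535.8, -18.6, 41.3]
tcp_rot: [3.141, 0.0, -0.16]
contact_force: [-0.2, -0.8, 0.4]
opening: 0.001
```

```bash
python3 - <<'E'
from rig import r
import cv2
f=r.grab_frame("wrist")["image"]; cv2.imwrite("pics/w6.png",f)
f=r.grab_frame("side")["image"]; cv2.imwrite("pics/s6.png",cv2.resize(f[150:290,280:420],None,fx=4,fy=4,interpolation=cv2.INTER_CUBIC))
s=r.sense();print(s['eef_pos'],s['contact_force'])
E
```

```text
[535.85706641 -18.1626122   41.30259753] [-0.33480181  0.15036562 -0.53332463]
```

View pics/w6.png

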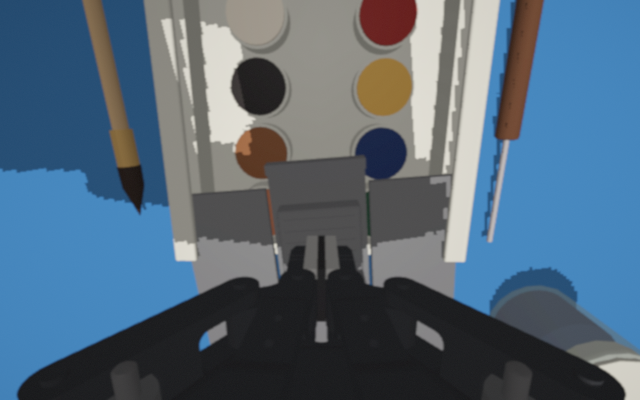

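View pics/s6.png

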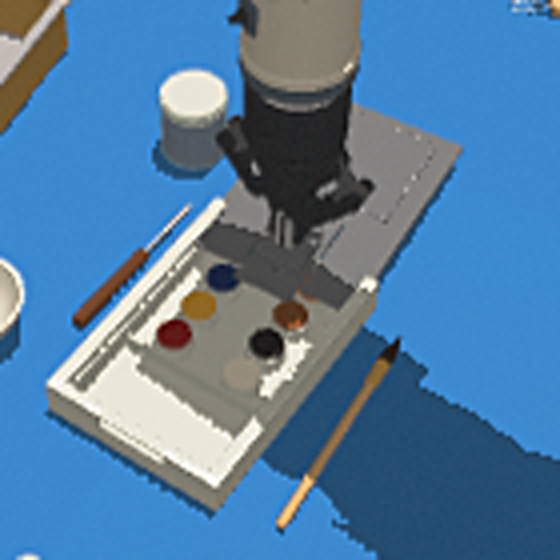

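The lid has yawed about 3°: its left rear corner is at row 193 and its right at 175, so the +y side lags. I'll back off, sidestep toward the lagging side, lower a little as the lid tips, and continue.

Request:
arm_command(targets=[[0, -0.003, 0, 0, 0, 0], [0.004, 0, 0, 0, 0, 0], [0.005, 0, 0.001, 0, 0, 0], [0, 0, 0.001, 0, 0, 0], [0, 0.002, 0, 0, 0, 0], [0, 0.003, 0, 0, 0, 0], [0, 0.003, 0, 0, 0, 0], [0, 0.003, 0, 0, 0, 0], [0, 0.003, 0, 0, 0, 0], [0, 0, 0, 0, 0, 0]])

```text
clock: 11.13
eef_pos: [544.7, -30.5, 40.1]
tcp_rot: [-3.141, -0.003, -0.16]
contact_force: [0.2, 0.4, 8.6]
opening: 0.006
```

```bash
python3 - <<'E'
from rig import r
import cv2
f=r.grab_frame("wrist")["image"]; cv2.imwrite("pics/w7.png",f)
s=r.sense();print(s['eef_pos'],s['contact_force'])
E
```

```text
[544.75313941 -30.47271666  40.12701594] [-0.64404584 -0.9267015   7.69571601]
```

View pics/w7.png

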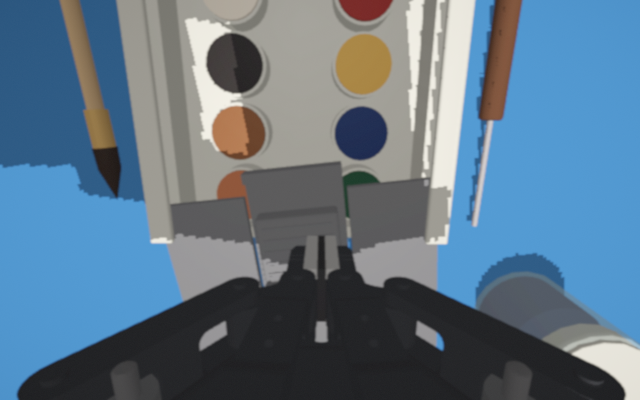

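The finger was bearing on the pad (8 N), so I'll raise it 2 mm and continue with the offset push.

Request:
arm_command(targets=[[0, 0, -0.002, 0, 0, 0], [0, 0, 0, 0, 0, 0], [0, 0.002, 0, 0, 0, 0], [0, 0.003, 0, 0, 0, 0], [0, 0.003, 0, 0, 0, 0], [0, 0.003, 0, 0, 0, 0], [0, 0, 0, 0, 0, 0]])

```text
clock: 11.77
eef_pos: [541.1, -41.7, 41.1]
tcp_rot: [3.141, 0.0, -0.16]
contact_force: [-0.1, -0.3, -0.3]
opening: -0.001
```

```bash
python3 - <<'E'
from rig import r
import cv2
f=r.grab_frame("wrist")["image"]; cv2.imwrite("pics/w8.png",f)
f=r.grab_frame("side")["image"]; cv2.imwrite("pics/s8.png",cv2.resize(f[130:290,280:440],None,fx=4,fy=4,interpolation=cv2.INTER_CUBIC))
s=r.sense();print(s['eef_pos'],s['contact_force'])
E
```

```text
[541.06553665 -41.44530494  41.16704518] [-0.01404511  0.40307689 -0.629429  ]
```

View pics/w8.png

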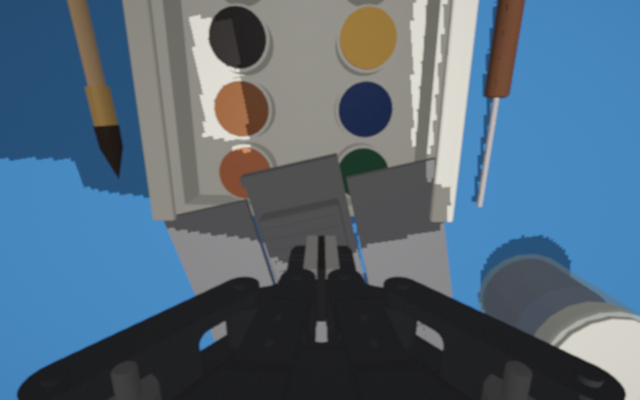

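View pics/s8.png

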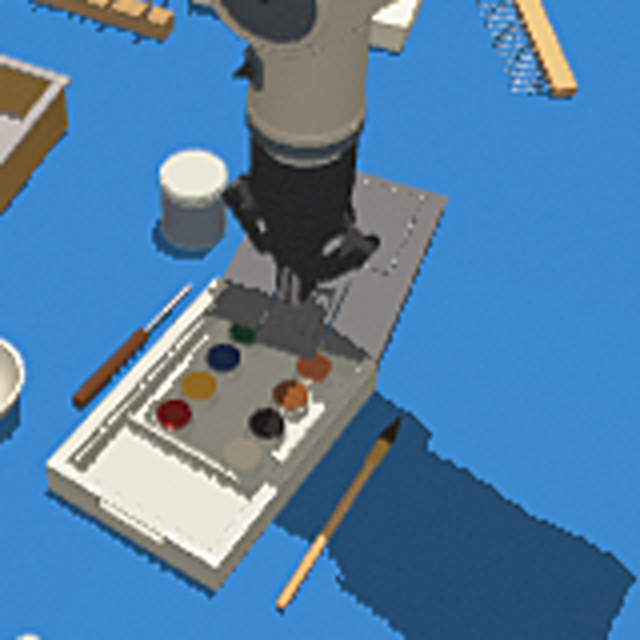

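The yaw has grown to about 10°. The left rear corner has left its groove while the right rear corner, at (437,158), is still held. The jar is at least 30 mm clear of the lid. I'll shift further to the right end of the ridge and keep pushing gently.

Request:
arm_command(targets=[[0, -0.004, 0, 0, 0, 0], [0.004, 0, 0, 0, 0, 0], [0.001, 0, 0, 0, 0, 0], [0, 0.002, 0, 0, 0, 0], [0, 0.002, 0, 0, 0, 0], [0, 0.002, 0, 0, 0, 0], [0, 0.002, 0, 0, 0, 0], [0, 0.002, 0, 0, 0, 0], [0, 0, 0, 0, 0, 0]])

```text
clock: 12.62
eef_pos: [545.1, -48.3, 41.3]
tcp_rot: [3.141, 0.0, -0.16]
contact_force: [-0.6, 0.5, -0.3]
opening: -0.002
```

```bash
python3 - <<'E'
from rig import r
from h import *
f=r.grab_frame("wrist"); cv2.imwrite("pics/w9.png",f["image"])
t=r.grab_frame("top"); cv2.imwrite("pics/t9.png",cv2.resize(t["image"][160:260,260:460],None,fx=4,fy=4,interpolation=cv2.INTER_CUBIC))
s=r.sense();print(s['eef_pos'],s['contact_force'],plane(t,(359,172),64))
E
```

```text
[545.21895359 -48.02301739  41.28689399] [-0.02401566 -0.43253796 -0.39162492] [ 656.46334614 -109.12313383   64.        ]
```

View pics/w9.png

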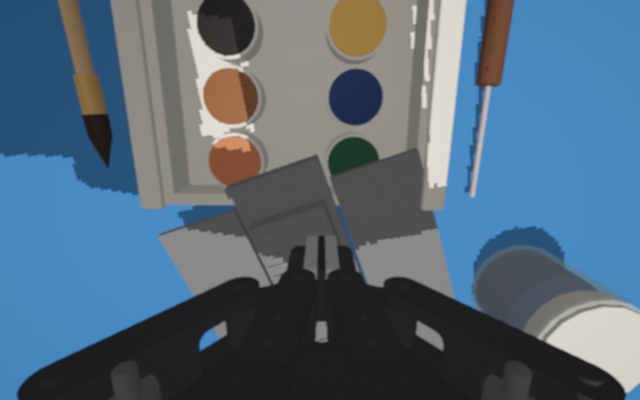

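View pics/t9.png

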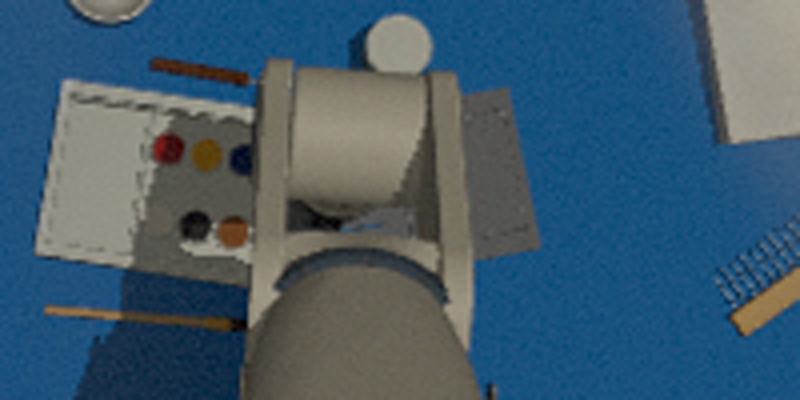

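The lid is now yawed about 17°, the jar is still about 28 mm clear, and the right corner is out of its lip. About 33 mm remains, and the contact at the right end of the ridge now gives a straightening moment.

Request:
arm_command(targets=[[0, 0.002, 0, 0, 0, 0], [0, 0.003, 0, 0, 0, 0], [0, 0.003, 0, 0, 0, 0], [0, 0.002, 0, 0, 0, 0], [0, 0, 0, 0, 0, 0]])

```text
clock: 13.13
eef_pos: [543.6, -58.2, 41.3]
tcp_rot: [3.142, -0.0, -0.16]
contact_force: [-0.7, -0.5, -0.1]
opening: -0.002
```

```bash
python3 - <<'E'
from rig import r
from h import *
f=r.grab_frame("wrist"); cv2.imwrite("pics/w10.png",f["image"])
t=r.grab_frame("side"); cv2.imwrite("pics/s10.png",cv2.resize(t["image"][130:290,280:440],None,fx=4,fy=4,interpolation=cv2.INTER_CUBIC))
s=r.sense();print(s['eef_pos'],s['contact_force'])
E
```

```text
[543.65081162 -57.91253192  41.27670164] [ 0.55421479  0.56551951 -0.21390396]
```

View pics/w10.png

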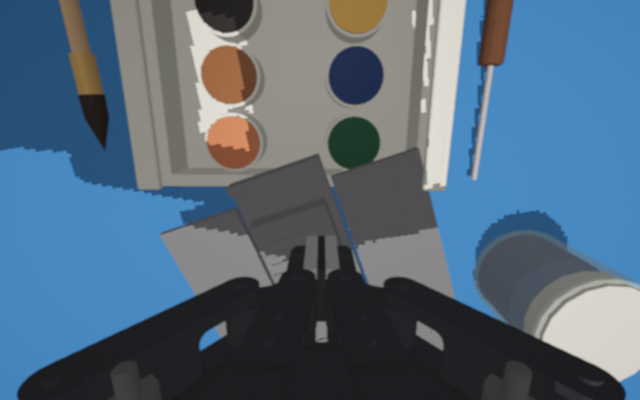

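View pics/s10.png

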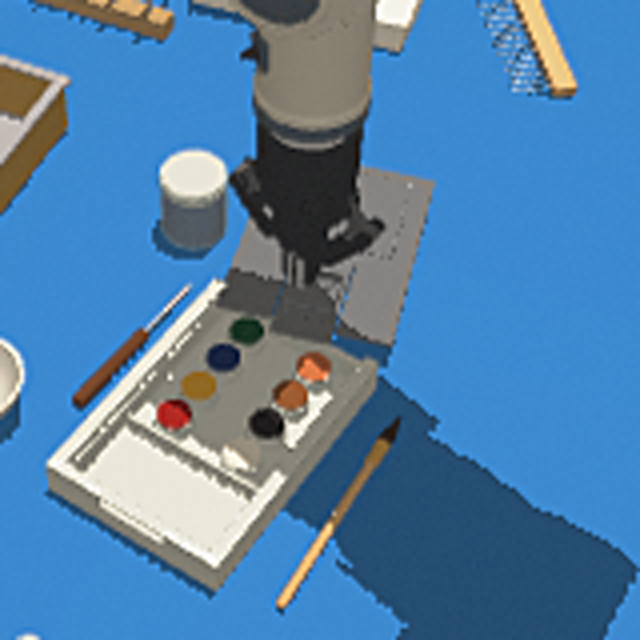

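The rotation has stopped growing (corners at rows 235 and 150, as before) and the lid is translating. I'll continue, sinking slightly with the ridge.

Request:
arm_command(targets=[[0, 0.002, 0, 0, 0, 0], [0, 0.003, 0.0005, 0, 0, 0], [0, 0.003, 0.0005, 0, 0, 0], [0, 0.002, 0.0005, 0, 0, 0], [0, 0, 0, 0, 0, 0]])

```text
clock: 13.65
eef_pos: [541.9, -68.1, 39.6]
tcp_rot: [3.141, 0.0, -0.16]
contact_force: [1.2, 0.1, -0.2]
opening: -0.001
```

```bash
python3 - <<'E'
from rig import r
from h import *
f=r.grab_frame("wrist"); cv2.imwrite("pics/w11.png",f["image"])
s=r.sense();print(s['eef_pos'],s['contact_force'])
E
```

```text
[541.96243408 -67.87824009  39.68381318] [0.12615102 0.36151874 0.59594639]
```

View pics/w11.png

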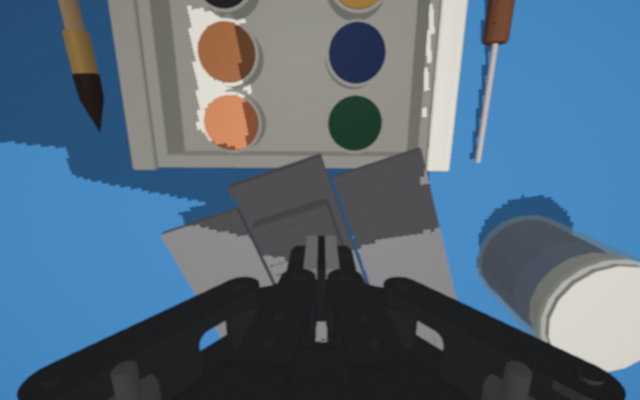

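Request:
arm_command(targets=[[0, 0.002, 0, 0, 0, 0], [0, 0.003, 0.0005, 0, 0, 0], [0, 0.003, 0.0005, 0, 0, 0], [0, 0.003, 0.0005, 0, 0, 0], [0, 0.002, 0, 0, 0, 0], [0, 0, 0, 0, 0, 0]])

```text
clock: 14.2
eef_pos: [539.9, -80.9, 38.2]
tcp_rot: [3.141, 0.0, -0.16]
contact_force: [0.2, 0.2, -0.6]
opening: -0.001
```

```bash
python3 - <<'E'
from rig import r
from h import *
f=r.grab_frame("wrist"); cv2.imwrite("pics/w12.png",f["image"])
t=r.grab_frame("side"); cv2.imwrite("pics/s12.png",cv2.resize(t["image"][130:290,280:440],None,fx=4,fy=4,interpolation=cv2.INTER_CUBIC))
s=r.sense();print(s['eef_pos'],s['contact_force'])
E
```

```text
[540.02504592 -80.59182991  38.29589574] [0.31402925 0.05590977 0.29533948]
```

View pics/w12.png

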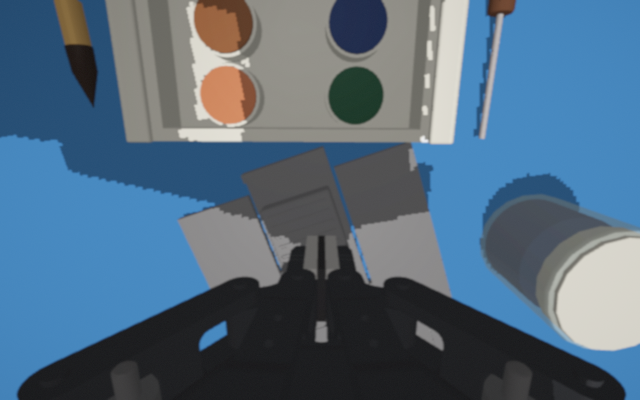

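View pics/s12.png

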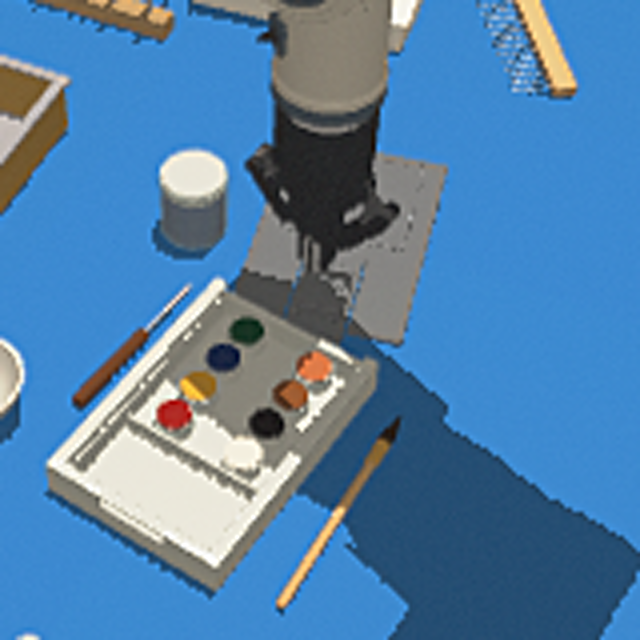

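The lid looks to have dropped onto the table beyond the front wall. I'll lift straight up and measure.

Request:
arm_command(targets=[[0, -0.002, -0.01, 0, 0, 0], [0, 0, -0.03, 0, 0, 0], [0, 0, -0.04, 0, 0, 0], [0, 0, -0.04, 0, 0, 0], [0, 0, -0.02, 0, 0, 0], [0, 0, 0, 0, 0, 0]])

```text
clock: 14.8
eef_pos: [543.5, -78.6, 184.3]
tcp_rot: [-3.141, -0.009, -0.16]
contact_force: [0.9, -0.5, 0.5]
opening: 0.002
```

```bash
python3 - <<'E'
from rig import r
from h import *
f=r.grab_frame("wrist"); cv2.imwrite("pics/w13.png",f["image"])
t=r.grab_frame("side"); cv2.imwrite("pics/s13.png",cv2.resize(t["image"][130:290,280:440],None,fx=4,fy=4,interpolation=cv2.INTER_CUBIC))
s=r.sense();print(s['eef_pos'],s['contact_force'])
E
```

```text
[540.79847317 -78.29670437 179.63751055] [-0.5076786   0.3523032  -0.17508791]
```

View pics/w13.png

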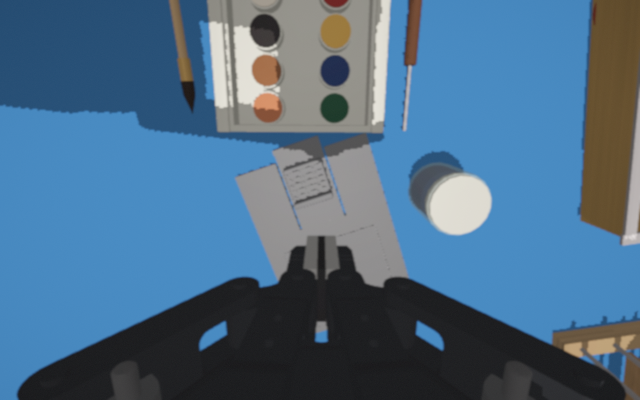

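View pics/s13.png

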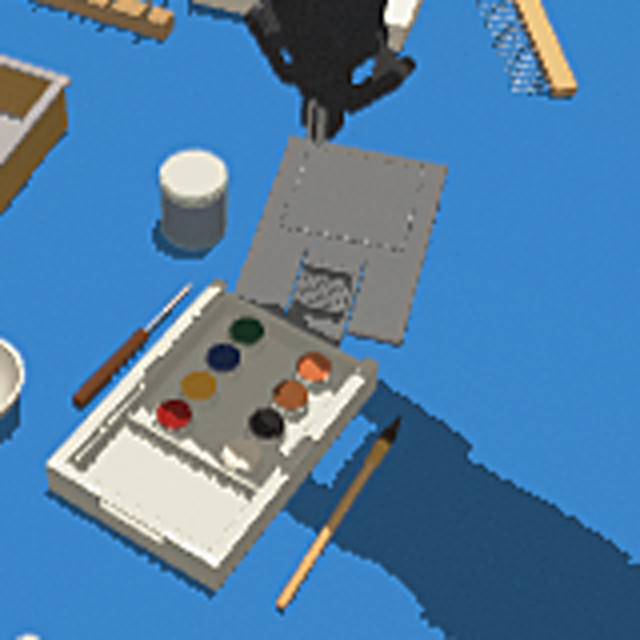

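```bash
python3 - <<'E'
from rig import r
from h import *
f=r.grab_frame("wrist");t=r.grab_frame("side")
g=lambda u,v:((u+.5)/4-.5+280,(v+.5)/4-.5+130)
S={'FR(jar)':(290,137),'FL':(445,164),'RL':(401,343),'RRvis':(238,288)}
P={k:plane(t,g(*v),4) for k,v in S.items()}
for k,v in P.items():print(k,v.round(1))
wRL=plane(f,(236.5,177.5),4);wRR=plane(f,(367,134.5),4);print('wrist',wRL.round(1),wRR.round(1),np.linalg.norm(wRL-wRR))
print('len',np.linalg.norm(P['FL']-P['RL']),np.linalg.norm(P['FL']-P['FR(jar)']))
c=np.array([550.3,81.0]);a=np.radians(-99.4);u=np.array([np.cos(a),np.sin(a)]);v=np.array([-u[1],u[0]])
for nm,A,B in(("side",P['FR(jar)'],P['RL']),("mixed",P['FR(jar)'],wRL)):
    o=(A+B)[:2]/2-c; print(nm,o@u,o@v)
for nm,q in(('RL',wRL),('RR',wRR)): print(nm,(q[:2]-c)@u,(q[:2]-c)@v)
# wall front bottom/top in wrist
for p in((218,130),(383,131)): q=plane(f,p,24);print('wall',(q[:2]-c)@u,(q[:2]-c)@v)
E
```

```text
FR(jar) [ 628.9 -237.2    4. ]
FL [ 493.9 -263.7    4. ]
RL [457.1 -62.    4. ]
RRvis [596.9 -58.7   4. ]
wrist [456.8 -59.5   4. ] [592.8 -38.1   4. ] 137.74287933265322
len 205.05859345048916 137.56931158862454
side 228.65228935647664 30.43415193425003
mixed 227.48729735952213 30.076038793709692
RL 153.92912310484724 -69.33027113675398
RR 110.5237645222943 61.39492021200582
wall 105.90575486121098 -78.10871127459863
wall 106.14602177861815 73.04911059541485
```

The lid lies flat: its 205 × 138 mm outline at z = 4 agrees across both views. Its origin is about 228 mm ahead, but it is yawed ~20° and the nearest corner clears the wall by only ~3 mm. For margin I'll nudge it ~12 mm along its own axis, at the ridge, with the tool turned to match. The jar stays ~19 mm clear.

Request:
arm_command(targets=[[0, 0, 0, 0, 0, -0.117], [0, 0, 0, 0, 0, -0.117], [0, 0, 0, 0, 0, -0.117], [-0.011, -0.005, 0.02, 0, 0, 0], [0, 0, 0.03, 0, 0, 0], [0, 0, 0.03, 0, 0, 0], [0, 0, 0.03, 0, 0, 0], [0, 0, 0.02, 0, 0, 0], [0, 0, 0, 0, 0, 0], [0, 0, 0, 0, 0, 0]])

```text
clock: 15.83
eef_pos: [526.8, -75.3, 46.5]
tcp_rot: [-3.14, 0.005, 0.191]
contact_force: [-0.0, -0.0, -0.2]
opening: -0.001
```

```bash
python3 - <<'E'
from rig import r
from h import *
f=r.grab_frame("wrist"); cv2.imwrite("pics/w14.png",f["image"])
t=r.grab_frame("side"); cv2.imwrite("pics/s14.png",cv2.resize(t["image"][130:290,280:440],None,fx=4,fy=4,interpolation=cv2.INTER_CUBIC))
s=r.sense();print(s['eef_pos'],s['contact_force'])
E
```

```text
[528.92392397 -75.64284253  48.79764545] [-0.22054416 -0.36719455  0.35831512]
```

View pics/w14.png

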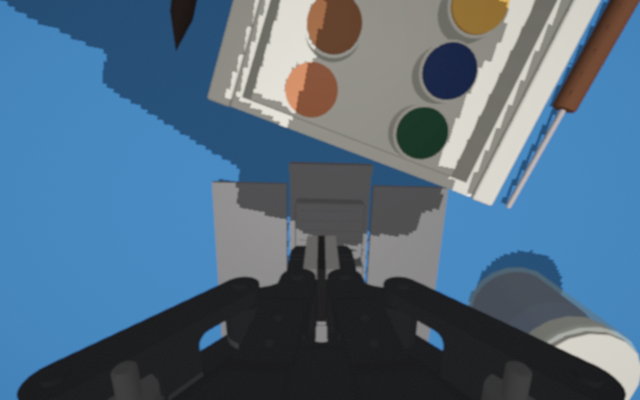

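View pics/s14.png

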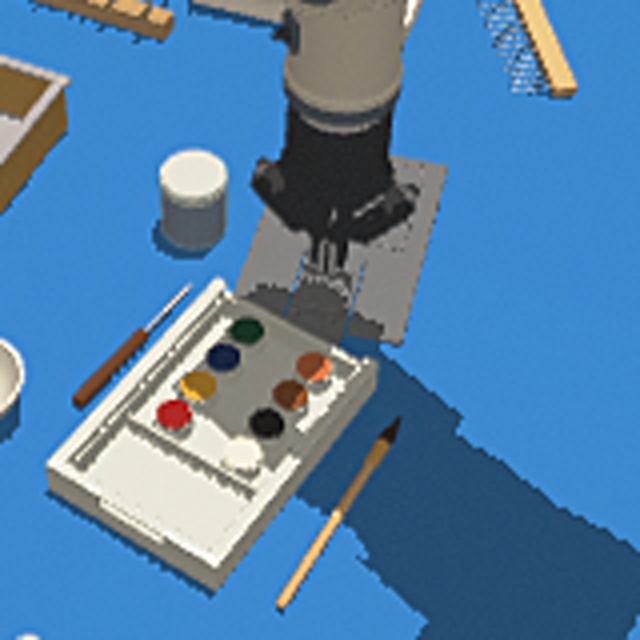

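Request:
arm_command(targets=[[0, -0.003, 0, 0, 0, 0], [0, 0, 0.01, 0, 0, 0], [0, 0, 0.008, 0, 0, 0], [0, 0, 0.003, 0, 0, 0], [0, 0, 0.003, 0, 0, 0], [0, 0, 0.003, 0, 0, 0], [0, 0, 0, 0, 0, 0]])

```text
clock: 16.52
eef_pos: [527.6, -72.7, 20.6]
tcp_rot: [-3.141, 0.001, 0.191]
contact_force: [-0.1, 0.3, -0.2]
opening: 0.002
```

Request:
arm_command(targets=[[0, 0.001, 0.001, 0, 0, 0], [0, 0.002, 0, 0, 0, 0], [0, 0.002, 0, 0, 0, 0], [0, 0.002, 0, 0, 0, 0], [0, 0.002, 0, 0, 0, 0], [0, 0.002, 0, 0, 0, 0], [0, 0.002, 0, 0, 0, 0], [0, 0.002, 0, 0, 0, 0], [0, 0.002, 0, 0, 0, 0], [0, 0.002, 0, 0, 0, 0], [0, 0.001, 0, 0, 0, 0], [0, 0, 0, 0, 0, 0]])

```text
clock: 17.52
eef_pos: [531.9, -92.6, 20.3]
tcp_rot: [3.141, -0.0, 0.191]
contact_force: [-0.2, -0.2, 1.3]
opening: 0.001
```

Request:
arm_command(targets=[[0, -0.002, 0, 0, 0, 0], [0, -0.001, -0.01, 0, 0, 0], [0, 0, -0.03, 0, 0, 0], [0, 0, -0.04, 0, 0, 0], [0, 0, -0.04, 0, 0, 0], [0, 0, -0.04, 0, 0, 0], [0, 0, -0.04, 0, 0, 0], [0, 0, 0, 0, 0, 0], [0, 0, 0, 0, 0, 0]])

```text
clock: 18.27
eef_pos: [532.7, -89.5, 223.6]
tcp_rot: [3.139, -0.006, 0.191]
contact_force: [-0.1, 0.0, -0.5]
opening: 0.006
```

```bash
python3 - <<'E'
from rig import r
from h import *
f=r.grab_frame("wrist"); cv2.imwrite("pics/w15.png",f["image"])
t=r.grab_frame("side"); cv2.imwrite("pics/s15.png",cv2.resize(t["image"][130:290,280:440],None,fx=4,fy=4,interpolation=cv2.INTER_CUBIC))
s=r.sense();print(s['eef_pos'],s['contact_force'])
E
```

```text
[530.58116226 -89.13589429 220.02154591] [-0.9660708   0.42137396  0.49312933]
```

View pics/w15.png

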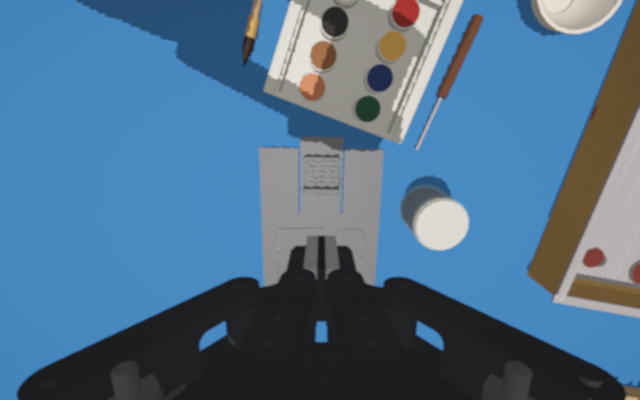

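View pics/s15.png

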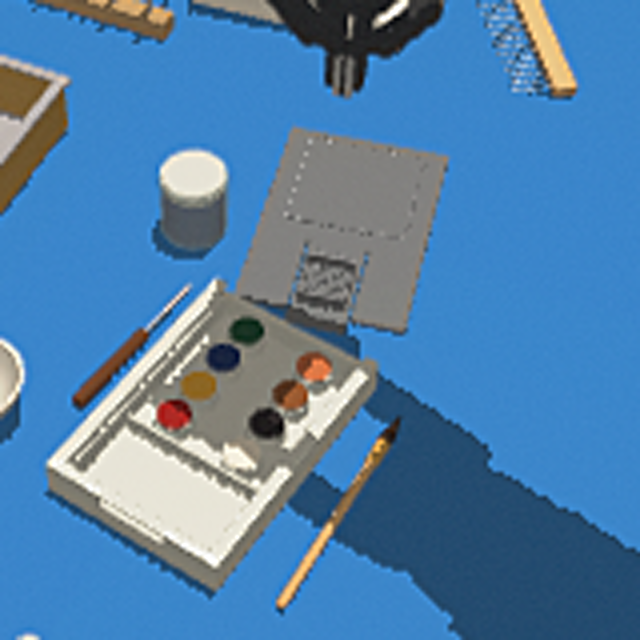

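Both views show the lid flat, with a visible gap to the case. One last measurement, then I'll hand it in.

```bash
python3 - <<'E'
from rig import r
from h import *
t=r.grab_frame("side");f=r.grab_frame("wrist")
g=lambda u,v:((u+.5)/4-.5+280,(v+.5)/4-.5+130)
A=plane(t,g(294,128),4);B=plane(t,g(404,332),4)
c=np.array([550.3,81.0]);a=np.radians(-99.4);u=np.array([np.cos(a),np.sin(a)]);v=np.array([-u[1],u[0]])
o=(A+B)[:2]/2-c;print('origin',o@u,o@v)
for p in((260,148),(383,151)):
    q=plane(f,p,4)[:2]-c;print('rear corner',q@u,q@v)
s=r.sense();print(s['clock'],s['contact_force']); print(r.sign_off())
E
```

```text
origin 239.9235491854011 33.92976321213211
rear corner 165.69774295647855 -67.00844174415606
rear corner 121.00810808642377 62.88957101296481
18.4667 [-0.4159199  -0.65496753 -1.3835526 ]
the job is handed in; nothing more can be done
None
```

The lid is off the pigment case and lies flat on the table beyond its open front end. I handed the job in at about 18.5 s.

- **How it was done:** I pressed the tab with about 7 N and kept it pressed for roughly the first 28 mm of travel. I then pushed only on the ridge until the lid dropped off. A further light push of about 12 mm gave it clearance from the case.
- **Final position:** The last measurement puts the lid's origin about 240 mm ahead of the case's origin (223 mm needed). Its nearest corner is about 13 mm past the front wall.
- **Other objects:** In the last images nothing else looked disturbed; I judged this by eye, not by measurement. The small jar is about 19 mm from the lid. The arm was clear, about 220 mm up.

**What did not go to plan:**
- The lid turned about 20° as it left the grooves, because one side came free before the other, and I left it at that angle. It lies about 34 mm to one side of the case's centreline.
- Partway along I lowered the finger slightly too far and it pressed on the pad with about 8 N, so I raised it.
- The camera views disagreed by 2–3 mm on where the case is.

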